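Set the volume wheel of a donated radio

ROBOT

A 6-joint arm with a two-finger parallel gripper is mounted at the origin on the work surface. World frame = base frame: x ahead of the robot, y to its left, z up, the work surface at z = 0. Lengths are in mm, angles in rad, forces in N, time in s.
With the tool pointing down it reaches from about 350 to 875 mm from the base axis. Payload 4.2 kg.
Tool frame: the origin (TCP) lies midway between the tips of the shut fingers; the grasp point (between the pads) lies 19 mm behind it; y points along the fingers, x is the direction in which the jaws open and shut, and the axes are right-handed (so a half turn about y gives the same grasp; the last joint's range is limited). The gripper opens to 85 mm and grips with 20 to 120 N. Pads are 22 mm wide; open, the fingers measure 114 mm over their backs; the gripper's body (76 mm by 85 mm) begins 54 mm behind the grasp point. The pads swing forward as they close: fully open they stand 13 mm farther back than shut.
Start: joints at [1.542, 0.385, 0.008, 0, -1.194, -0.259], TCP at [177.37, 599.282, 231.312] pointing down, gripper open.
Joint ranges: [-3.14, 3.14], [-1.21, 2.06], [-1.07, 1.41], [-3.16, 2.05], [-2.99, -0.16], [-3.1, 3.1]. Speed limits (rad/s): [2.79, 2.79, 3.14, 3.14, 3.14, 3.14].

INTERFACE

Orientations are given as a unit quaternion [x, y, z, w].
In Python, from bench import read_state, get_image, job_done gives the robot as it stands.
- The arm moves only by the tool play_rows, never from a script. Its argument "series" is a list of rows, each a list of 7 numbers: the shift along the tool's x, y, z in m, then the turn, a rotation vector about the tool's x, y, z in rad, then the finger opening in m, from 0 to 0.0854. In form: [[x, y, z, wx, wy, wz, claw], ...]. A call has 1 to 10 rows; each row shifts and turns the pose as measured when the row begins, along the tool's axes as they then stand; what a row does not reach is not made up. A row lasts 1/10 s, in which the tool goes at most 50 mm and 8.59 degrees, less where a joint would pass 70% of its speed; a pose out of reach is approached as far as the arm can. A call with a gripper value outside its range is refused whole. The fingers move at their own pace and stop on an object; the grip force is fixed at half the most. Time passes only in rows, so rows that do not move let the fingers close. It gives the time, the measured TCP pose, the force and the opening at its end, in the units of the state.
- read_state(): the state, without advancing time (a new reading comes with each control period).
- get_image(name): name is "scene" or "top" or "wrist"; returns a dict with "color" (400x640x3 uint8, red, green, blue), "intrinsics" (3x3 intrinsics, pixels), "origin" and "orientation" of the camera in the world. Camera axes: x right, y down, z forward; pixel columns grow to the right and rows downward; lengths in mm; the calibration is good to about 2 mm. A picture is of the moment at which its call begins. There is no depth.
- job_done(): hands the job in, once; it reports no verdict.
The state is a dict: "clock": time; "joints": joint angles; "joint_vel": joint speeds; "joint_efforts": joint torques, N m; "position": TCP position; "ee_rot": TCP orientation; "contact_force": force on the tool from outside, world axes, zero at the start; "wrist_torque": the same for the moment, N m; "gripper_width": finger opening in mm.
Only numpy, scipy, OpenCV 4.12 (cv2) and the standard library are available. Lean on these libraries where they do the work, as an engineer would, in place of code of your own. Each camera call takes 0.05 s, during which the arm holds its last target. There are 200 camera calls.

TASK

On the sorting table of the reuse centre the donated orange radio is to be tried out: with one fingertip, roll the ribbed volume wheel on its top towards the back of the radio, two or three clicks (one rib is one click), until the wheel's red rib stands straight up, in line with the white marks on the two cheeks beside it. Leave the same kind of wheel on the blue loudspeaker as it is set, and do not disturb the white mug.

Things in the scene. Friction and masses are not known exactly. Their poses are not given: they have to be found in the camera images.
- radio_axle (a point): Axle centre of the radio's wheel, level, 78 mm above the table. x: to the radio's back (away from robot, yaw up to 20 deg), y: along the axle, z up. Wheel: upright black disc, 18 mm wide, 12 ribs 30 deg apart (one red), 27 mm radius over ribs, upper half free above the case. Fixed round cheek each side (10 to 14 mm off mid-plane, 18 mm radius) with upright white mark.
- radio_wheel (a joint): Turn of that wheel, rad: 0 = red rib straight up; negative = red rib to the front (-x); grows as the wheel's top rolls to +x. One click = one rib = 0.524. Starts -1.75 to -0.85; stops at -1.9, 1.9. No spring or detent: friction (about 0.6 N at the rim) holds it wherever it is left. A fingertip pressed on its top with 3 to 15 N and drawn along turns it, about 14 mm a click.
- speaker_wheel (a joint): Same wheel on the blue loudspeaker (round black cone on top), red rib up at 0: leave it. Radio (orange, pale tuning window, folded aerial at back edge) and speaker are cases fixed to the table, each 120 mm deep (x), 220 long (y), 70 high (aerial 79), wheel 50 mm to +y of the middle; they stand side by side about 500 mm apart, either one on the left.
- mug: White ceramic mug, 76 mm wide without its handle, 90 mm high, standing loose on the table between the two cases, towards the far side; origin at the centre of its underside. Leave it. (A green book 22 mm thick lies farther out, of no concern.)

How it is judged:
By the outcome, as a careful person would: the job done as asked, in the order asked, and still so for the second after the job is handed in, with the robot touching nothing.
It also fails if it takes over 40 s, if anything falls off the work surface, if the arm or the gripper's body presses on something with over 40 N, if the wrist force passes 120 N, or if a joint passes its speed limit or range.

## Working session

There is one attempt and no reset: what is moved stays moved. The work goes in short steps, Python scripts to look and compute and a tool call to move; the robot and the scene stay as the last step left them, time stands still between calls to the robot, and variables do not carry over. Pictures are saved under pics/ and viewed, about 8 in all and at most 12, crops included, and the job is handed in when it is done.

Besides the shell and the picture viewer there is one more tool, called after "Emit:" as name(argument=value, ...), one argument or row to a line, values as JSON. play_rows: Moves the arm, as the interface text tells. Its arguments: {"type":"object","properties":{"series":{"type":"array","items":{"type":"array","items":{"type":"number"}}}},"required":["series"]}

```bash
mkdir -p pics; ls; cat > h.py <<'E'
import numpy as np, cv2
from scipy.spatial.transform import Rotation as R
from bench import read_state, get_image, job_done
def save(im,name,crop=None,scale=1):
    c=im["color"][:,:,::-1]
    if crop: c=c[crop[1]:crop[3],crop[0]:crop[2]]
    cv2.imwrite("pics/"+name,cv2.resize(c,None,fx=scale,fy=scale,interpolation=cv2.INTER_CUBIC))
def plane(im,uv,z):
    K=np.array(im["intrinsics"]);o=np.array(im["origin"]);q=R.from_quat(im["orientation"])
    uv=np.atleast_2d(uv).astype(float)
    d=q.apply((np.linalg.inv(K)@np.c_[uv,np.ones(len(uv))].T).T)
    return o+d*((z-o[2])/d[:,2])[:,None]
def proj(im,p):
    K=np.array(im["intrinsics"]);o=np.array(im["origin"]);q=R.from_quat(im["orientation"])
    c=q.inv().apply(np.atleast_2d(p)-o);u=(K@c.T).T
    return u[:,:2]/u[:,2:]
E
python3 - <<'E'
from h import *
s=read_state();print(s)
a=get_image("scene");b=get_image("top")
for i in(a,b):print(i["origin"],i["orientation"],i["intrinsics"])
save(a,"scene.png");save(b,"top.png")
E
```

```text
pics
{'clock': 0.0, 'joints': array([ 1.54160415e+00,  3.85551029e-01,  6.64418677e-03, -4.81469666e-04,
       -1.19402519e+00, -2.58606890e-01]), 'joint_vel': array([-0.00094018,  0.00098691,  0.00109079,  0.00082564,  0.00193696,
        0.00053991]), 'joint_efforts': array([ 3.27971811e-04, -3.92290628e+01,  1.88403010e+01,  4.18652639e+00,
       -4.65450576e-03, -2.77437657e-06]), 'position': array([177.21829716, 598.74155138, 230.23472057]), 'ee_rot': array([ 0.42367313, -0.56607792,  0.5670643 , -0.42248662]), 'contact_force': array([-0.22383572, -0.1924696 , -0.37017718]), 'wrist_torque': array([-0.05640209,  0.00770017, -0.05371911]), 'gripper_width': 85.08630796270789}
[1070.80364822 -818.22052192  764.89148184] [ 0.85581099  0.22165356 -0.12744067 -0.44968448] [[517.95323556   0.         315.72396454]
 [  0.         517.95323556 195.92925162]
 [  0.           0.           1.        ]]
[439.65762035  33.43556554 806.08413745] [-0.69546971  0.71157725 -0.06388389  0.07680206] [[365.8588701    0.         319.16579306]
 [  0.         365.8588701  197.09904355]
 [  0.           0.           1.        ]]
```

View pics/scene.png

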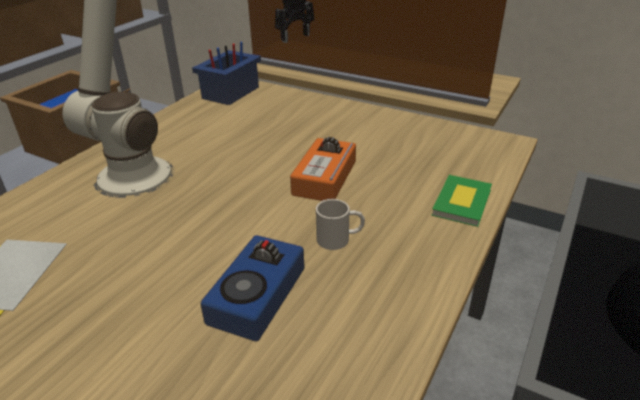

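View pics/top.png

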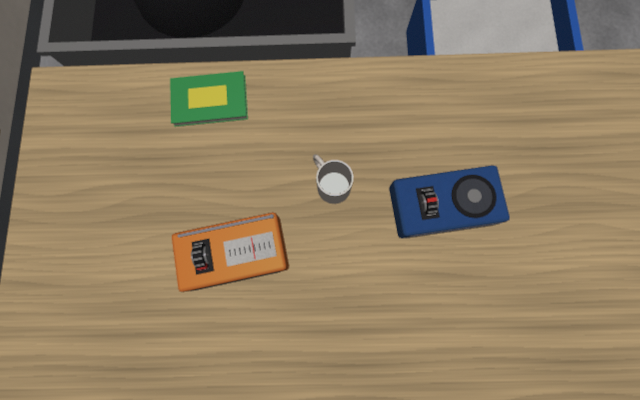

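The scene shows the orange radio at about (325,167), the blue speaker at (255,285) and the mug at (333,225). In the top view the radio's wheel is near (202,256), with its red rib at about (203,268), which is the front side. The mug is at (335,182).

```bash
python3 - <<'E'
from h import *
b=get_image("top");w=get_image("wrist")
hsv=cv2.cvtColor(b["color"],cv2.COLOR_RGB2HSV)
m=cv2.inRange(hsv,(5,190,120),(16,255,255))
cs=max(cv2.findContours(m,0,2)[0],key=cv2.contourArea)
cs=cv2.convexHull(cs)[:,0]
P=plane(b,cs,70)
print("rect",cv2.minAreaRect(P[:,:2].astype(np.float32)))
# dark wheel/cheek blob
V=hsv[:,:,2]; k=np.zeros_like(m); cv2.fillPoly(k,[cs.astype(np.int32)],255)
d=((V<75)&(k>0)).astype(np.uint8); n,l,st,ce=cv2.connectedComponentsWithStats(d)
for i in range(1,n):
    if st[i,4]>40:
        print(st[i],ce[i],plane(b,ce[i],70),plane(b,ce[i],90))
red=cv2.inRange(hsv,(0,120,80),(4,255,255))|cv2.inRange(hsv,(172,120,80),(180,255,255))
n,l,st,ce=cv2.connectedComponentsWithStats(red&k)
for i in range(1,n):
    if st[i,4]>4: print("red",st[i],ce[i],plane(b,ce[i],95))
c=b["color"][200:310,150:310][:,:,::-1];c=cv2.resize(c,None,fx=5,fy=5,interpolation=2)
cv2.imwrite("pics/c1.png",c)
save(w,"w1.png")
E
```

```text
rect ((408.70880126953125, 314.16558837890625), (1.9821103811264038, 0.0), -91.13717651367188)
```

View pics/c1.png

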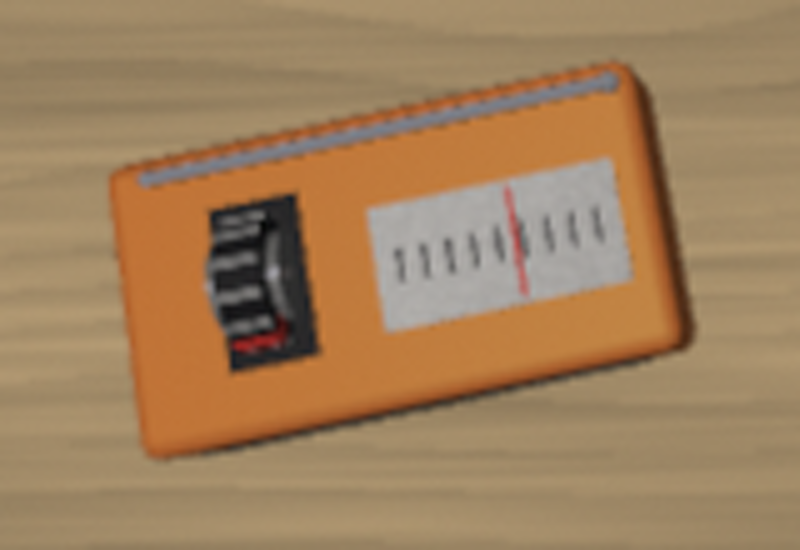

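View pics/w1.png

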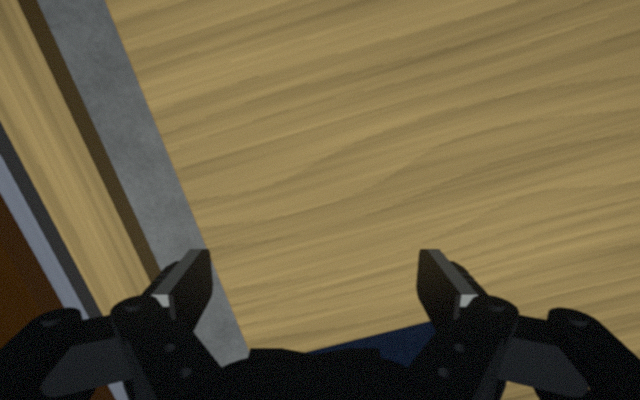

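The crop shows the radio's slot with corners near (210,210), (297,193), (320,353) and (230,370) in crop pixels. The red rib is at its front end, near (260,340). The wrist view shows only table and the two open fingers.

```bash
cat > ax.py <<'E'
from h import *
AX=None
def wheel(C,ex,r,a): # point on rim at angle a (0 up, neg front)
    return C+r*(np.sin(a)*ex+np.cos(a)*np.array([0,0,1]))
E
python3 - <<'E'
from ax import *
b=get_image("top");a=get_image("scene")
f=lambda L:np.array(L)/5.+[150,200]-0.4
S=plane(b,f([(210,210),(297,193),(320,353),(230,370)]),70)
Cc=plane(b,f([(110,172),(630,62),(690,345),(150,458)]),70)
print(S.round(1),Cc.round(1))
print("slot",S.mean(0),"case",Cc.mean(0))
sy=(S[0]-S[1]+S[3]-S[2])[:2];sx=(S[0]-S[3]+S[1]-S[2])[:2]
cy=(Cc[0]-Cc[1]+Cc[3]-Cc[2])[:2];cx=(Cc[0]-Cc[3]+Cc[1]-Cc[2])[:2]
for v in(sy,cy):print("y yaw",np.degrees(np.arctan2(-v[0],v[1])),np.linalg.norm(v)/2)
for v in(sx,cx):print("x yaw",np.degrees(np.arctan2(v[1],v[0])),np.linalg.norm(v)/2)
yaw=np.arctan2(-cy[0],cy[1]);ex=np.array([np.cos(yaw),np.sin(yaw),0]);ey=np.array([-ex[1],ex[0],0])
print("case->axle",Cc.mean(0)+50*ey)
C=S.mean(0);C[2]=78
hsv=cv2.cvtColor(b["color"],cv2.COLOR_RGB2HSV).astype(int)
r=b["color"].astype(int);red=(r[:,:,0]>90)&(r[:,:,1]<0.45*r[:,:,0])&(r[:,:,2]<0.6*r[:,:,0])
red=red&(r[:,:,2]>.5*r[:,:,1])
ys,xs=np.where(red[236:276,190:216]);uv=np.c_[xs+190,ys+236];print("red px",len(uv),uv.mean(0),uv.min(0),uv.max(0))
for d in range(-100,-40,10):
    print(d,proj(b,wheel(C,ex,26,np.radians(d))).round(1),proj(b,wheel(C,ex,22,np.radians(d))).round(1))
q=R.from_quat(read_state()["ee_rot"]);print(q.as_matrix().round(3))
w=get_image("wrist");print("cam in tool",q.inv().apply(np.array(w["origin"])-read_state()["position"]),(q.inv()*R.from_quat(w["orientation"])).as_matrix().round(3))
E
```

```text
[[503.3 304.7  70. ]
 [509.4 269.6  70. ]
 [445.7 258.   70. ]
 [439.9 293.6  70. ]] [[519.6 346.3  70. ]
 [559.7 135.   70. ]
 [445.8 110.8  70. ]
 [406.6 323.8  70. ]]
slot [474.57852921 281.49510213  70.        ] case [482.92101802 228.96453824  70.        ]
y yaw 9.56729804984138 35.86163418198196
y yaw 10.578323633707003 215.805878399358
x yaw 10.136369566722651 64.55449783712405
x yaw 11.622280227671673 115.83881583974662
case->axle [473.74204454 278.11478184  70.        ]
red px 19 [201.05263158 267.94736842] [197 267] [206 269]
-100 [[203.7 268.5]] [[203.3 266.5]]
-90 [[202.9 268.7]] [[202.7 266.7]]
-80 [[202.1 268.5]] [[202.  266.5]]
-70 [[201.3 267.9]] [[201.3 265.9]]
-60 [[200.5 266.9]] [[200.6 265.1]]
-50 [[199.6 265.5]] [[199.8 263.9]]
[[-0.284 -0.     0.959]
 [-0.959 -0.001 -0.284]
 [ 0.001 -1.     0.   ]]
cam in tool [   0.15033187 -142.95500755   68.26848506] [[ 1.    -0.001 -0.001]
 [ 0.    -0.266  0.964]
 [-0.001 -0.964 -0.266]]
```

Emit:
play_rows(
  series=[
    [0.012,0,0.017,0,0,0,0],
    [0.024,0.005,0.034,0,0,0,0],
    [0.024,0.007,0.034,0,0,0,0],
    [0.024,0.007,0.034,0,0,0,0],
    [0.024,0.007,0.034,0,0,0,0],
    [0.024,0.007,0.034,0,0,0,0],
    [0.024,0.007,0.034,0,0,0,0],
    [0.024,0.007,0.034,0,0,0,0],
    [0.024,0.005,0.034,0,0,0,0],
    [0.012,0,0.017,0,0,0,0],
  ],
)

```text
clock: 1.35
position: [415.7, 298.3, 176.9]
ee_rot: [-0.424, 0.566, -0.564, 0.426]
contact_force: [-0.3, -0.5, -0.1]
gripper_width: -0.4
```

```bash
cat > go.py <<'E'
from ax import *
C=np.array([474,280,78.]);yaw=np.radians(10.2)
ex=np.array([np.cos(yaw),np.sin(yaw),0]);ey=np.array([-ex[1],ex[0],0])
def delta(fwd,z,lat=0):
    s=read_state();q=R.from_quat(s["ee_rot"])
    T=C+fwd*ex+lat*ey;T[2]=z
    G=R.from_matrix(np.c_[-ey,[0,0,-1],ex])
    print("clock",s["clock"],"F",s["contact_force"].round(2),"pos",s["position"].round(1),"rel",[((s["position"]-C)@v).round(1) for v in(ex,ey)],"w",s["gripper_width"])
    print("tool shift mm",q.inv().apply(T-s["position"]).round(1),"turn",(q.inv()*G).as_rotvec().round(3))
    print("shift in goal frame",G.inv().apply(T-s["position"]).round(1))
E
python3 -c "
from go import *
delta(-40,160)"
```

```text
clock 1.35 F [-0.31 -0.48 -0.07] pos [415.7 298.3 176.9] rel [np.float64(-54.2), np.float64(28.3)] w -0.404898982987987
tool shift mm [19.2 16.8 25.2] turn [-0.001 -0.458 -0.004]
shift in goal frame [28.3 16.9 14.2]
```

Now I'll rotate first, then do the shift in the goal frame.

Emit:
play_rows(
  series=[
    [0,0,0,0,-0.08,0,0],
    [0,0,0,0,-0.12,0,0],
    [0,0,0,0,-0.12,0,0],
    [0,0,0,0,-0.12,0,0],
    [0,0,0,0,-0.02,0,0],
    [0.014,0.008,0.007,0,0,0,0],
    [0.014,0.008,0.007,0,0,0,0],
    [0,0,0,0,0,0,0],
  ],
)

```text
clock: 2.15
position: [437.5, 269.5, 161.1]
ee_rot: [-0.542, 0.452, -0.451, 0.546]
contact_force: [0.5, 1.1, -0.0]
gripper_width: -0.2
```

```bash
python3 -c "
from go import *
delta(-40,160)
w=get_image('wrist');save(w,'w2.png')
for d in (-90,-60,-30,0): print(d,proj(w,wheel(C,ex,27,np.radians(d))).round(1))
"
```

```text
clock 2.15 F [ 0.45  1.09 -0.02] pos [437.5 269.5 161.1] rel [np.float64(-37.8), np.float64(-3.9)] w -0.2392515564721741
tool shift mm [-3.9  1.1 -2.2] turn [-0.003  0.008 -0.005]
shift in goal frame [-3.9  1.1 -2.2]
-90 [[308.4 188.6]]
-60 [[308.  188.3]]
-30 [[307.6 176.4]]
0 [[307.6 155. ]]
```

View pics/w2.png

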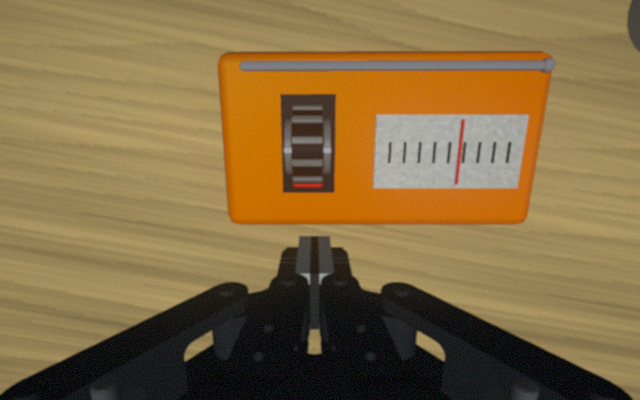

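The wrist view now shows the radio squarely: the slot spans x 281–335 and y 95–192. The rib faces are at y about 107, 122, 140, 163 and 180, with the red rib at y about 186. The cheek marks are near y 150 and the shut fingers at (315,240).

```bash
cat >> go.py <<'E'
from scipy.optimize import least_squares
def angle(w,show=True):
    """slot centre refines axle position, then red rib row -> angle (curve over front and top)"""
    r=w["color"].astype(int)
    red=(r[:,:,0]>110)&(r[:,:,1]<0.4*r[:,:,0])&(r[:,:,2]<0.4*r[:,:,0])
    u0,v0=proj(w,C+[0,0,12])[0]
    ys,xs=np.where(red); k=(abs(xs-u0)<16)&(abs(ys-v0)<70)
    xs,ys=xs[k],ys[k]
    print("red n",k.sum(), "u",xs.mean().round(1),"v",ys.mean().round(1),ys.min(),ys.max()) if k.sum() else print("no red")
    if not k.sum(): return
    A=np.radians(np.arange(-110,111,1));P=proj(w,np.array([wheel(C,ex,26,t) for t in A]))
    # visible = monotone part
    for t in np.argsort(abs(P[:,1]-ys.mean()))[:4]: print("cand deg",np.degrees(A[t]).round(),"dv",(P[t,1]-ys.mean()).round(2))
E
python3 -c "
from go import *
w=get_image('wrist')
print(plane(w,[(308,143.5)],70), plane(w,[(288,150),(328,150)],96))
E=plane(w,[(281,95),(335,95),(335,192),(281,192)],70);print((E-C)@ex,(E-C)@ey)
E=plane(w,[(219,53),(552,53),(525,223),(232,222)],70);print((E-C)@ex,(E-C)@ey)
angle(w)
col=w['color'][85:200,300:316].mean(1).astype(int)
print([(85+i,int(c[0]),int(c[1])) for i,c in enumerate(col)])
for d in range(-120,100,10): print(d,proj(w,wheel(C,ex,27,np.radians(d)))[0,1].round(1),end='; ')
"
```

```text
[[476.54015865 281.77790345  70.        ]] [[473.46070964 293.00673983  96.        ]
 [477.98460771 269.07726134  96.        ]]
[ 34.3869367   34.67184176 -31.13850213 -31.50025711] [ 19.15632236 -16.32156665 -17.90314352  20.28122763]
[ 59.80724774  61.38884231 -52.97062853 -54.31750443] [  58.30237693 -153.50565669 -155.638555     56.20886393]
red n 114 u 309.0 v 185.5 184 187
cand deg -99.0 dv 0.09
cand deg -54.0 dv 0.1
cand deg -100.0 dv -0.17
cand deg -53.0 dv -0.18
[(85, 198, 118), (86, 196, 117), (87, 197, 117), (88, 197, 117), (89, 197, 118), (90, 197, 117), (91, 197, 119), (92, 199, 118), (93, 196, 116), (94, 173, 104), (95, 115, 73), (96, 70, 53), (97, 65, 51), (98, 67, 52), (99, 68, 53), (100, 68, 52), (101, 67, 53), (102, 67, 52), (103, 68, 52), (104, 68, 53), (105, 74, 62), (106, 90, 82), (107, 108, 103), (108, 116, 111), (109, 106, 101), (110, 83, 73), (111, 61, 45), (112, 57, 37), (113, 56, 36), (114, 58, 36), (115, 63, 47), (116, 79, 68), (117, 93, 84), (118, 100, 94), (119, 107, 102), (120, 119, 115), (121, 121, 117), (122, 104, 98), (123, 80, 70), (124, 64, 47), (12
[... 704 characters left out ...]
38), (171, 58, 36), (172, 59, 37), (173, 59, 36), (174, 59, 35), (175, 62, 43), (176, 78, 65), (177, 100, 91), (178, 112, 107), (179, 118, 112), (180, 107, 101), (181, 95, 89), (182, 90, 77), (183, 111, 55), (184, 159, 45), (185, 190, 47), (186, 184, 45), (187, 147, 42), (188, 93, 43), (189, 63, 45), (190, 60, 44), (191, 79, 50), (192, 132, 75), (193, 185, 101), (194, 200, 110), (195, 200, 109), (196, 200, 109), (197, 200, 108), (198, 199, 108), (199, 199, 108)]
-120 179.4; -110 183.4; -100 186.6; -90 188.8; -80 190.0; -70 189.9; -60 188.5; -50 185.8; -40 181.8; -30 176.6; -20 170.3; -10 163.1; 0 155.3; 10 147.2; 20 139.1; 30 131.4; 40 124.4; 50 118.3; 60 113.5; 70 109.9; 80 107.8; 90 107.0;
```

```bash
sed -i 's/^C=.*;yaw/C=np.array([475.9,281.7,78.]);yaw/' go.py; python3 -c "
from go import *
delta(-9,112)"
```

```text
clock 2.25 F [-0.43  0.58 -0.18] pos [437.7 270.7 162.2] rel [np.float64(-39.6), np.float64(-4.0)] w 0.11969733544776517
tool shift mm [-3.4 50.3 30.4] turn [-0.005  0.01  -0.006]
shift in goal frame [-4.  50.2 30.6]
```

Emit:
play_rows(
  series=[
    [-0.002,0,0.015,-0.005,0.01,-0.006,0],
    [-0.002,0,0.015,0,0,0,0],
    [0,0.017,0,0,0,0,0],
    [0,0.017,0,0,0,0,0],
    [0,0.014,0,0,0,0,0],
    [0,0,0,0,0,0,0],
  ],
)

```text
clock: 2.85
position: [467.9, 285.6, 116.9]
ee_rot: [-0.539, 0.453, -0.454, 0.545]
contact_force: [-0.9, -0.2, -1.0]
gripper_width: -0.2
```

```bash
python3 -c "
from go import *
delta(-9,106)"
```

```text
clock 2.85 F [-0.92 -0.21 -1.02] pos [467.9 285.6 116.9] rel [np.float64(-7.2), np.float64(5.3)] w -0.23006474341241187
tool shift mm [ 5.3 10.8 -1.9] turn [-0.007 -0.001 -0.004]
shift in goal frame [ 5.3 10.9 -1.8]
```

Emit:
play_rows(
  series=[
    [0.005,0.003,-0.002,0,0,0,0],
    [0,0.003,0,0,0,0,0],
    [0,0.002,0,0,0,0,0],
  ],
)

```text
clock: 3.15
position: [467.4, 281.8, 110.8]
ee_rot: [-0.538, 0.453, -0.454, 0.547]
contact_force: [0.4, -0.9, -0.2]
gripper_width: 0.1
```

```bash
python3 -c "
from go import *
delta(-9,106)"
```

```text
clock 3.15 F [ 0.38 -0.85 -0.2 ] pos [467.4 281.8 110.8] rel [np.float64(-8.3), np.float64(1.6)] w 0.10624132048534526
tool shift mm [ 1.7  4.8 -0.7] turn [-0.011  0.    -0.007]
shift in goal frame [ 1.6  4.8 -0.7]
```

Emit:
play_rows(
  series=[
    [0.001,0.002,-0.001,0,0,0,0],
    [0,0.002,0,0,0,0,0],
    [0,0.001,0,0,0,0,0],
  ],
)

```text
clock: 3.45
position: [467.0, 281.0, 106.6]
ee_rot: [-0.537, 0.453, -0.454, 0.548]
contact_force: [-0.0, -0.3, 0.4]
gripper_width: -0.1
```

Emit:
play_rows(
  series=[
    [0,0.001,0,0,0,0,0],
    [0,0.001,0,0,0,0,0],
  ],
)

```text
clock: 3.65
position: [467.1, 281.1, 104.6]
ee_rot: [-0.537, 0.453, -0.454, 0.548]
contact_force: [-0.0, 1.0, 0.7]
gripper_width: 0.1
```

Emit:
play_rows(
  series=[
    [0,0.0015,0,0,0,0,0],
  ],
)

```text
clock: 3.75
position: [467.6, 281.3, 104.2]
ee_rot: [-0.537, 0.452, -0.454, 0.548]
contact_force: [-2.9, -1.3, 12.4]
gripper_width: 0.3
```

Emit:
play_rows(
  series=[
    [0,0.0015,0,0,0,0,0],
  ],
)

```text
clock: 3.85
position: [468.4, 281.5, 104.4]
ee_rot: [-0.537, 0.452, -0.455, 0.549]
contact_force: [-1.1, -2.7, 9.9]
gripper_width: 0.2
```

Emit:
play_rows(
  series=[
    [0,0.001,0.0025,0,0,0,0],
    [0,0.001,0.0025,0,0,0,0],
    [0,0.001,0.0025,0,0,0,0],
  ],
)

```text
clock: 4.15
position: [477.5, 283.2, 105.0]
ee_rot: [-0.536, 0.45, -0.455, 0.551]
contact_force: [-0.4, -1.4, 4.6]
gripper_width: 0.2
```

Emit:
play_rows(
  series=[
    [0,0.0012,0.0025,0,0,0,0],
    [0,0.0012,0.0025,0,0,0,0],
  ],
)

```text
clock: 4.35
position: [483.9, 284.5, 103.8]
ee_rot: [-0.535, 0.449, -0.455, 0.552]
contact_force: [0.8, -1.1, 4.1]
gripper_width: -0.3
```

Emit:
play_rows(
  series=[
    [0,-0.008,0,0,0,0,0],
    [0,-0.012,-0.01,0,0,0,0],
    [0,-0.015,-0.025,0,0,0,0],
    [0,-0.015,-0.02,0,0,0,0],
    [0,0,0,0,0,0,0],
  ],
)

```text
clock: 4.85
position: [424.5, 272.7, 152.9]
ee_rot: [-0.536, 0.451, -0.455, 0.549]
contact_force: [0.3, 0.1, -0.9]
gripper_width: -0.1
```

```bash
python3 -c "
from go import *
delta(-40,160)
w=get_image('wrist');angle(w)
u,v=proj(w,C+[0,0,10])[0].astype(int)
save(w,'w3.png',(u-80,v-75,u+80,v+75),4)
print(u,v)
col=w['color'][v-65:v+60,u-8:u+8].mean(1).astype(int)
g=col[:,1];print([v-65+i for i in range(1,len(g)-1) if g[i]>70 and g[i]>=g[i-1] and g[i]>g[i+1]])
print([(d,proj(w,wheel(C,ex,27,np.radians(d)))[0,1].round(1)) for d in range(-90,100,10)])
"
```

```text
clock 4.85 F [ 0.32  0.06 -0.85] pos [424.5 272.7 152.9] rel [np.float64(-52.2), np.float64(0.3)] w -0.14719207412895746
tool shift mm [ 0.2 -6.9 12.3] turn [-0.018  0.001 -0.008]
shift in goal frame [ 0.3 -7.1 12.2]
red n 329 u 315.5 v 159.0 154 164
cand deg -37.0 dv -0.03
cand deg -38.0 dv 0.52
cand deg -36.0 dv -0.58
cand deg -39.0 dv 1.06
314 130
[np.int64(70), np.int64(73), np.int64(87), np.int64(96), np.int64(115), np.int64(138), np.int64(170), np.int64(181), np.int64(184), np.int64(187)]
[(-90, np.float64(171.7)), (-80, np.float64(172.4)), (-70, np.float64(171.9)), (-60, np.float64(169.9)), (-50, np.float64(166.6)), (-40, np.float64(161.9)), (-30, np.float64(155.9)), (-20, np.float64(148.8)), (-10, np.float64(140.9)), (0, np.float64(132.4)), (10, np.float64(123.7)), (20, np.float64(115.1)), (30, np.float64(107.1)), (40, np.float64(99.9)), (50, np.float64(93.9)), (60, np.float64(89.3)), (70, np.float64(86.1)), (80, np.float64(84.4)), (90, np.float64(84.2))]
```

View pics/w3.png

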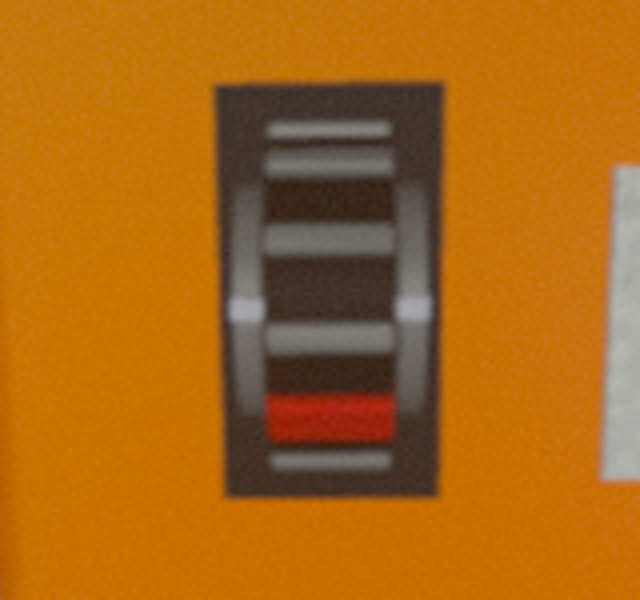

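The close view shows the red rib in front of the marks, at v 159 against 132 for the marks. That puts it at about -38°, so the first stroke turned it about 36°. I'll repeat the stroke.

Emit:
play_rows(
  series=[
    [0,0,0.015,-0.018,0,-0.008,0],
    [0,0,0.015,0,0,0,0],
    [0,0.014,0.008,0,0,0,0],
    [0,0.014,0.003,0,0,0,0],
    [0,0.012,0,0,0,0,0],
    [0,0,0,0,0,0,0],
  ],
)

```text
clock: 5.5
position: [465.3, 279.7, 106.2]
ee_rot: [0.544, -0.455, 0.453, -0.54]
contact_force: [-0.8, -0.1, 0.3]
gripper_width: 0.1
```

```bash
python3 -c "
from go import *
delta(-10,106)"
```

```text
clock 5.5 F [-0.75 -0.15  0.33] pos [465.3 279.7 106.2] rel [np.float64(-10.8), np.float64(-0.0)] w 0.058742953622248295
tool shift mm [-0.   0.2  0.8] turn [ 0.006 -0.     0.002]
shift in goal frame [-0.   0.2  0.8]
```

Emit:
play_rows(
  series=[
    [0,0.0015,0.001,0,0,0,0],
    [0,0.0015,0,0,0,0,0],
  ],
)

```text
clock: 5.7
position: [468.1, 280.4, 104.8]
ee_rot: [0.544, -0.453, 0.453, -0.541]
contact_force: [0.1, -2.2, 13.2]
gripper_width: 0.0
```

Emit:
play_rows(
  series=[
    [0,0.001,0.0025,0,0,0,0],
  ],
)

```text
clock: 5.8
position: [471.1, 280.9, 105.1]
ee_rot: [0.544, -0.453, 0.453, -0.542]
contact_force: [-1.4, -1.2, 2.0]
gripper_width: 0.3
```

Emit:
play_rows(
  series=[
    [0,0.0015,0.0025,0,0,0,0],
    [0,0.0013,0.0025,0,0,0,0],
    [0,0.0013,0.0025,0,0,0,0],
  ],
)

```text
clock: 6.1
position: [481.0, 282.9, 105.0]
ee_rot: [-0.543, 0.451, -0.454, 0.544]
contact_force: [-0.9, -2.2, 7.7]
gripper_width: 0.2
```

Emit:
play_rows(
  series=[
    [0,0.0013,0.002,0,0,0,0],
  ],
)

```text
clock: 6.2
position: [483.9, 283.4, 105.0]
ee_rot: [-0.542, 0.45, -0.454, 0.545]
contact_force: [-0.2, -2.7, 4.5]
gripper_width: 0.2
```

Emit:
play_rows(
  series=[
    [0,-0.008,0,0,0,0,0],
    [0,-0.012,-0.01,0,0,0,0],
    [0,-0.015,-0.025,-0.01,0,0,0],
    [0,-0.015,-0.015,0,0,0,0],
    [0,0,0,0,0,0,0],
  ],
)

```text
clock: 6.7
position: [431.3, 273.8, 157.6]
ee_rot: [0.545, -0.454, 0.451, -0.542]
contact_force: [0.6, 0.0, 0.3]
gripper_width: -0.1
```

```bash
python3 -c "
from go import *
delta(-40,160)
w=get_image('wrist');angle(w)
u,v=proj(w,C+[0,0,10])[0].astype(int)
save(w,'w4.png',(u-80,v-75,u+80,v+75),4)
print(u,v)
col=w['color'][v-65:v+60,u-8:u+8].mean(1).astype(int)
g=col[:,1];print([v-65+i for i in range(1,len(g)-1) if g[i]>70 and g[i]>=g[i-1] and g[i]>g[i+1]])
print([(d,proj(w,wheel(C,ex,27,np.radians(d)))[0,1].round(1)) for d in range(-90,100,10)])
print('marks pred',[proj(w,C+[0,0,18]+s*12*ey).round(1) for s in(-1,1)])
"
```

```text
clock 6.7 F [0.57 0.03 0.27] pos [431.3 273.8 157.6] rel [np.float64(-45.2), np.float64(0.1)] w -0.13633966173844198
tool shift mm [ 0.2 -2.4  5.2] turn [0.005 0.004 0.   ]
shift in goal frame [ 0.1 -2.4  5.2]
red n 420 u 314.5 v 141.5 135 148
cand deg 1.0 dv -0.39
cand deg 0.0 dv 0.42
cand deg 2.0 dv -1.19
cand deg -1.0 dv 1.22
313 138
[np.int64(76), np.int64(78), np.int64(81), np.int64(96), np.int64(102), np.int64(119), np.int64(162), np.int64(175), np.int64(187), np.int64(190), np.int64(193)]
[(-90, np.float64(178.1)), (-80, np.float64(179.1)), (-70, np.float64(178.8)), (-60, np.float64(177.3)), (-50, np.float64(174.3)), (-40, np.float64(170.0)), (-30, np.float64(164.5)), (-20, np.float64(157.8)), (-10, np.float64(150.3)), (0, np.float64(142.1)), (10, np.float64(133.7)), (20, np.float64(125.3)), (30, np.float64(117.4)), (40, np.float64(110.2)), (50, np.float64(104.1)), (60, np.float64(99.2)), (70, np.float64(95.7)), (80, np.float64(93.7)), (90, np.float64(93.1))]
marks pred [array([[334.1, 140.3]]), array([[293.5, 140.2]])]
```

View pics/w4.png

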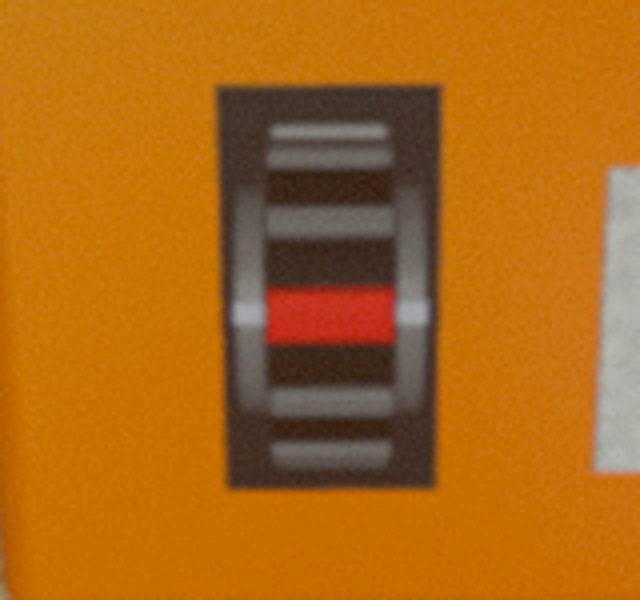

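The red rib (v 141.5) is now in line with both marks (v about 141). The estimated wheel angle is +1–2°, and the tool is clear of the radio. I'll do a quick check that the rest of the scene is unchanged, then hand in.

```bash
python3 -c "
from go import *
a=cv2.imread('pics/scene.png').astype(int);b=get_image('scene')['color'][:,:,::-1].astype(int)
d=abs(a-b).max(2)
for n,(x0,y0,x1,y1) in dict(mug=(305,190,375,255),speaker=(195,228,310,340)).items(): print(n,d[y0:y1,x0:x1].max(),(d[y0:y1,x0:x1]>40).sum())
s=read_state();print(s['clock'],s['contact_force'])
job_done()"
```

```text
mug 15 0
speaker 11 0
6.8 [0.28926494 0.21219683 0.08308945]
the job is handed in; nothing more can be done
```

The radio's wheel is set: the red rib now stands straight up, in line with the white marks on both cheeks. The job is handed in.

- **Move:** With the gripper shut and used as one fingertip, I pressed on the wheel's top and drew it towards the radio's back. Two strokes of about 17 mm turned it from about -73° to upright, roughly 2.4 clicks. The highest force I read was about 13 N.
- **Last wrist view:** The red rib is level with both marks in the picture. Allowing for the camera's angle, that puts the wheel at about +1 to +2°, which is within what I can measure, so I did not nudge it further.
- **Mug and speaker:** The scene pictures from before and after show no change around either one.
- **Finish:** The arm was about 50 mm above the wheel and touching nothing, at 6.8 s on the clock. No check failed.

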